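# Start a socket-head screw square in a sloped mould block

### The arm

A 7-joint arm with a two-finger parallel gripper is mounted at the origin on the work surface. World frame = base frame: x ahead of the robot, y to its left, z up, the work surface at z = 0. Lengths are in m, angles in rad, forces in N, time in s.
With the tool pointing down it reaches from about 0.425 to 0.975 m from the base axis. Payload 16.7 kg.
Tool frame: the origin (TCP) lies midway between the tips of the shut fingers; the grasp point (between the pads) lies 19 mm behind it; z points along the fingers, y is the line along which they close (so a half turn about z gives the same grasp; the last joint's range is limited). The gripper opens to 85 mm and grips with 20 to 120 N. Pads are 22 mm wide; open, the fingers measure 114 mm over their backs; the gripper's body (76 mm by 85 mm) begins 54 mm behind the grasp point. The pads swing forward as they close: fully open they stand 13 mm farther back than shut.
Start: joints at [1.109, 0.426, 0.074, 1.606, -0.034, 1.111, -0.067], TCP at [0.207, -0.642, 0.231] pointing down, gripper open.
Joint ranges: [-2.85, 2.85], [-0.5, 2.14], [-1.23, 1.37], [0.21, 2.46], [-1.02, 4.16], [0.16, 2.05], [-2.73, 2.73]. Speed limits (rad/s): [1.89, 1.89, 2.39, 2.39, 3.01, 3.01, 3.01].

### API

Orientations are given as a unit quaternion [x, y, z, w].
In Python, from rig import telemetry, imaging, bot gives the robot as it stands. The module is installed in compiled form; this text tells all that it offers.
- The arm moves only by the tool drive_tool, never from a script. Its argument "commands" is a list that holds one entry, the list of rows, each a list of 7 numbers: the shift along the tool's x, y, z normalised to -1 to 1, where 1 is 10 cm, then the turn, a rotation vector about the tool's x, y, z normalised to -1 to 1, where 1 is pi rad, then the opening in per cent of the stroke, from 0 (shut) to 100 (fully open). A call has 1 to 20 rows; each row is the pose to reach, as a shift and turn from the pose commanded when the call began, along the tool's axes at that moment, turning the shorter way round; what a row does not reach only later rows make up. A row lasts 1/10 s, in which the tool goes at most 50 mm and 8.59 degrees, less where a joint would pass 70% of its speed; a pose out of reach is approached as far as the arm can. A call with a number of a shift or a turn outside -1 to 1 is refused whole. A call with a gripper value outside its range is refused whole. The fingers move at their own pace and stop on an object; "grip_force" is the grip in N (left out, the last holds). Time passes only in rows, so rows that repeat a pose let the fingers close. It gives the time, the measured TCP pose, the force, the opening and the grip force at its end, in the units of the state.
- telemetry.state(): the state, without advancing time (a new reading comes with each control period).
- imaging.snapshot(name): name is "scene" or "side" or "wrist"; returns a dict with "image" (480x640x3 uint8, red, green, blue), "range_z" (480x640 float32, m along the optical axis (not along the pixel's ray), 0 where there is no reading), "fov_y" (degrees; the focal length in pixels is half the picture's height over the tangent of half this angle, whatever the lens; pixels are square), "cx", "cy" (the principal point, pixels), "pose" (4x4, takes a point from camera to world coordinates). Camera axes: x right, y up, looking along -z (the intrinsics and any distortion apply to the point x, -y, -z); pixel columns grow to the right and rows downward; lengths in m; the calibration is good to about 2 mm. A picture is of the moment at which its call begins.
- bot.job_done(): hands the job in; it is judged then, once.
The state is a dict: "time_s": time; "joint_pos": joint angles; "dq": joint speeds; "joint_efforts": joint torques, N m; "eef_pos": TCP position; "tool_rot": TCP orientation; "force": force on the tool from outside, world axes, zero at the start; "wrist_torque": the same for the moment, N m; "grip_width": finger opening in m; "grip_force": force on a finger pad.
Only numpy, scipy, OpenCV 4.12 (cv2) and the standard library are available. Lean on these libraries where they do the work, as an engineer would, in place of code of your own. Each camera call takes 0.05 s, during which the arm holds its last target. There are 200 camera calls.

### The job

Take the red T-handled hex key out of its blue stand and set it square on the dark socket-head screw in the sloped block, pressing only lightly and feeling for the turn at which the hex drops fully home in the recess. Only then give the screw about a quarter turn clockwise, keeping the key in line with the screw. Put the key back upright in its stand, let go, and leave the loose parts round about where they are.

Things in the scene. Friction and masses are not known exactly. Their poses are not given: they have to be found in the camera images.
- driver_grip (a point): Centre of the red T-bar of the hex key. The bar is 110 long (this frame's x), 20 wide (y) and 24 high (z). z runs up the key's shaft. It lies 127 mm above the tip, on the shaft's axis. The key weighs about 0.28 kg (varies) and starts upright in the stand's hole, tip on the hole's floor.
- driver_tip (a point): Centre of the flat lower end of the key's hexagonal steel shaft, same axes as driver_grip. The shaft is 16.7 across flats (corners on +x, +60 degrees and so on), its lowest 1.8 mm tapering to 14.6 across flats. Wedged part-way at a wrong turn, it squeezes the recess with up to 5 times the push: 4 to 6 N is enough to enter, over 7 N can already be too much.
- screw_top (a point): Centre of the mouth of the hex recess in the screw's head, at the head's top before any turn. Fixed to the block, does not turn with the screw. z points out along the screw's axis, 15 degrees off vertical, leaning to the block's -x. Recess 17.6 across flats, 12 deep, flat floor. The hexagon's turn about the axis differs every time and is not given: feel (or see) it.
- screw (a joint): Turn of the screw in rad since the start, 0 at the start whichever way the recess lies; grows clockwise seen from above the head. It cannot go below 0 (backwards it is stopped hard), so turning the key anticlockwise does nothing. Turning takes about 0.06 N m (friction, no spring); the screw sinks 2.5 mm per turn.
- block: Fixed aluminium block with a sloped top, 110 (x) by 100 (y), its top rising from 30 at the -x edge to 59.5 at the +x edge. Origin at the centre of its underside, z up. It carries the dark screw, whose head (30 in diameter) stands 26 proud in the middle of the slope. The key enters the recess only when the two hexagons agree within about 6 degrees; they repeat every 60.
- stand: Fixed blue block 70 x 70 x 50 high with a round hole 24 in diameter and 45 deep in the middle of its top. Origin at the centre of its underside, z up.
- stand_floor (a point): Centre of the floor of the stand's hole, 5 mm above the work surface; z up.
- bushing: Loose bronze ring, 60 outer diameter, 45 high, origin at the centre of its underside. Bystander.
- spare_screw: Loose dark screw standing on its head, 30 in diameter, 60 high, origin at the centre of its underside. Bystander.
- parts_bin: Loose yellow bin 110 x 90 x 50, origin at the centre of its underside. Bystander.
- dowel: Loose bright steel pin standing on end, 24 in diameter, 50 high, origin at the centre of its underside. Bystander.
Not all that is in view belongs to the job. There is more than one size of the block; the one meant has the size given above.

How it is judged:
On the way, in this order (a step that is already met when the one before it is completed fails the run):
1. the key is home in the recess (tip at least 10 mm deep) and within 6 degrees of the screw's axis, before the screw has turned (under 0.1 rad) (z of driver_tip in the frame of screw_top below -0.01 m and distance between driver_tip and screw_top below 0.015 m and angle between the z axis of driver_tip and the z axis of screw_top, either way round below 0.105 rad and value of joint screw below 0.1 rad), for 0.1 s.
2. with the key home and in line, the screw has been turned about a quarter turn clockwise (at least 1.15 rad) (z of driver_tip in the frame of screw_top below -0.01 m and distance between driver_tip and screw_top below 0.015 m and angle between the z axis of driver_tip and the z axis of screw_top, either way round below 0.105 rad and value of joint screw above 1.15 rad), for 0.1 s.
At the end, for the whole second after the job is handed in: The screw stands at about a quarter turn clockwise (1.15 to 2.0 rad) and the key stands released in its stand's hole, its tip on the floor (within 5 mm of height, 6 mm of the hole's centre) and upright within 8.6 degrees (value of joint screw between 1.15 and 2 rad and horizontal distance between driver_tip and stand_floor below 0.006 m and height (world z) of driver_tip below 0.01 m and angle between driver_tip's own z axis and vertical below 0.15 rad); the robot touches nothing.
It fails at once if the key is pressed too hard on the block or its screw (over 35 N in all, sides of the recess included) (contact force between driver and block above 35 N).
It fails at once if the screw is turned by a key more than 6 degrees off its axis (velocity of joint screw above 0.05 rad/s and value of joint screw above 0.03 rad and angle between the z axis of driver_tip and the z axis of screw_top, either way round above 0.105 rad).
It fails at once if a loose part round about (bushing, spare screw, bin, dowel) is moved more than 15 mm (distance of any of bushing, spare_screw, parts_bin, dowel from where it was at the start of the episode above 0.015 m).
It also fails if it takes over 72 s, if anything falls off the work surface, if the arm or the gripper's body presses on something with over 40 N, if the wrist force passes 120 N, or if a joint passes its speed limit or range.

## Working session

There is one attempt and no reset: what is moved stays moved. The work goes in short steps, Python scripts to look and compute and a tool call to move; the robot and the scene stay as the last step left them, time stands still between calls to the robot, and variables do not carry over. Pictures are saved under pics/ and viewed, at most 10 in all, crops included, and the job is handed in when it is done.

Besides the shell and the picture viewer there is one more tool, called after "Request:" as a command line: name --argument value ..., lists and objects as JSON in quotes. drive_tool: Moves the arm, as the interface text tells. Scaled input: -1 to 1 covers 10 cm each way for a shift and pi rad each way for a turn. Its arguments: {"type":"object","properties":{"commands":{"type":"array","items":{"type":"array","items":{"type":"array","items":{"type":"number"}}}},"grip_force":{"type":"number"}},"required":["commands"]}

```bash
mkdir -p pics; cat > h.py <<'E'
import numpy as np, cv2
from rig import telemetry, imaging, bot
from scipy.spatial.transform import Rotation as R
def snap(n, save=None):
    s=imaging.snapshot(n)
    if save: cv2.imwrite(f'pics/{save}.png', s['image'][:,:,::-1])
    return s
def pts(s):
    h,w=s['range_z'].shape; f=h/2/np.tan(np.radians(s['fov_y'])/2)
    v,u=np.mgrid[0:h,0:w]; z=s['range_z']
    c=np.stack([(u-s['cx'])/f*z,-(v-s['cy'])/f*z,-z,np.ones_like(z)],-1)
    return (c@np.array(s['pose']).T)[...,:3]
def ray(s,u,v):
    f=s['image'].shape[0]/2/np.tan(np.radians(s['fov_y'])/2); P=np.array(s['pose'])
    return P[:3,3],P[:3,:3]@np.array([(u-s['cx'])/f,-(v-s['cy'])/f,-1])
def onz(s,u,v,z):
    o,d=ray(s,u,v); return o+d*(z-o[2])/d[2]
E
python3 - <<'E'
from h import *
a=snap('scene','scene');b=snap('side','side')
for s in(a,b): print({k:v for k,v in s.items() if k not in('image','range_z')}, np.mean(s['range_z']>0))
print(telemetry.state())
E
```

```text
{'fov_y': 52.389903167822126, 'cx': 311.77087271468383, 'cy': 243.03613138970655, 'pose': array([[-0.46183871, -0.47487828,  0.74912991,  1.25054388],
       [ 0.88693818, -0.25369491,  0.3859787 ,  0.38352342],
       [ 0.00675754,  0.84269183,  0.53835381,  0.61196258],
       [ 0.        ,  0.        ,  0.        ,  1.        ]])} 0.995830078125
{'fov_y': 44.31139263147077, 'cx': 313.8994497852905, 'cy': 240.53828438387416, 'pose': array([[-0.96141382,  0.16436763, -0.22060544,  0.25290293],
       [-0.27507701, -0.56265245,  0.77958634,  1.14102338],
       [ 0.00401457,  0.81018856,  0.58615559,  0.9481415 ],
       [ 0.        ,  0.        ,  0.        ,  1.        ]])} 0.9959407552083334
{'time_s': 0.1, 'joint_pos': array([ 1.10950757,  0.42667549,  0.0738251 ,  1.60653697, -0.03409821,
        1.11076506, -0.06708294]), 'dq': array([-0.00012133, -0.00173485, -0.00084177, -0.00160064,  0.00081338,
        0.00105933,  0.00013515]), 'joint_efforts': array([ 6.63158673e-03, -9.51530099e+01,  3.77029136e+00, -4.64403391e+01,
        1.95666187e-02,  6.43721476e-03, -1.30597954e-05]), 'eef_pos': array([ 0.2069477 , -0.64212048,  0.23067841]), 'tool_rot': array([ 9.87871987e-01,  1.55269507e-01, -1.21735386e-04, -5.49963276e-04]), 'force': array([ 0.14706552, -0.56976429,  0.16963491]), 'wrist_torque': array([-0.00067074, -0.02425698, -0.02303242]), 'grip_force': 0.0, 'grip_width': 0.08500836780315954}
```

View pics/scene.png

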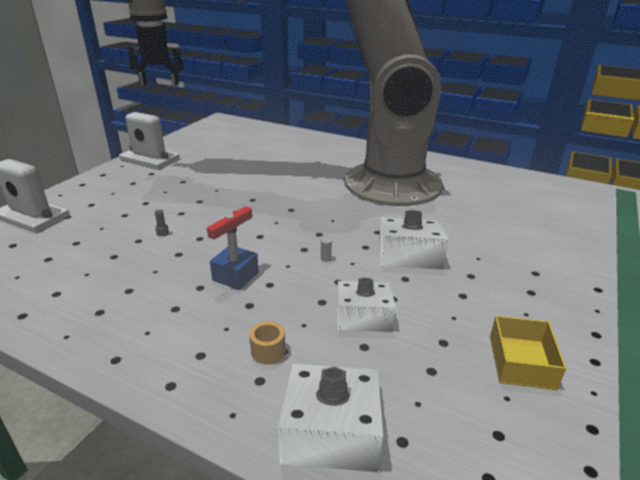

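View pics/side.png

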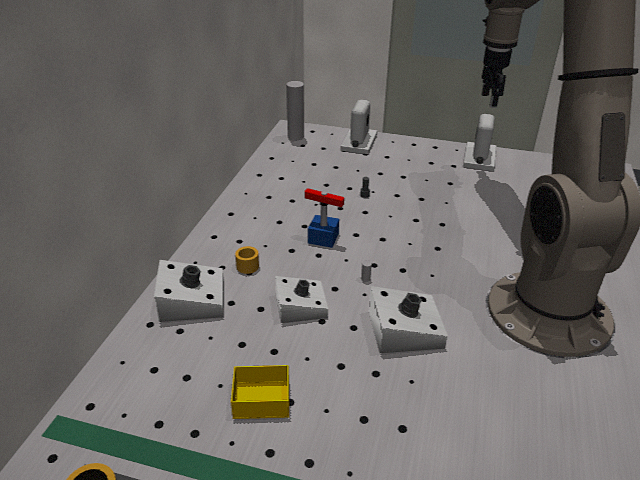

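Scene view: T-key is at (232,240) in its stand at (233,265). The candidate blocks sit at (413,240), (365,305) and (333,415), and I'll tell them apart by size. In the side view the same blocks are at (408,315), (301,297) and (190,290), with left being +x.

```bash
python3 - <<'E'
from h import *
for n in('scene','side'):
    s=snap(n); P=pts(s); im=s['image'].astype(int); z=P[...,2]
    tb=(abs(z)<.02)&(P[...,0]>.3)&(P[...,0]<1); print(n,'table z',np.median(z[tb]))
    hsv=cv2.cvtColor(s['image'],cv2.COLOR_RGB2HSV)
    # objects above table in region
    m=((z>.012)&(P[...,0]>.3)&(P[...,0]<1.2)&(abs(P[...,1])<.6)&(z<.25)).astype(np.uint8)
    k,l,st,c=cv2.connectedComponentsWithStats(m)
    for i in range(1,k):
        if st[i,4]<60: continue
        q=P[l==i]; h=np.median(hsv[l==i],0)
        (cx,cy),(w,hh),an=cv2.minAreaRect((q[:,:2]*1000).astype(np.float32))
        print(c[i].astype(int),st[i,4],'zmax%.3f'%np.percentile(q[:,2],99),'rect',np.round([cx,cy,w,hh,an],1),'hsv',h)
    red=((hsv[...,0]<8)|(hsv[...,0]>172))&(hsv[...,1]>150)&(hsv[...,2]>80)&(P[...,0]>.2)&(P[...,0]<1)&(abs(P[...,1])<.5)
    top=red&(z>.138); q=P[top]; print('red',red.sum(),top.sum(),q.mean(0),np.percentile(P[red][:,2],[1,50,99]),cv2.minAreaRect((q[:,:2]*1000).astype(np.float32)))
    bl=(hsv[...,0]>105)&(hsv[...,0]<130)&(hsv[...,1]>120)&(abs(z-.05)<.006)&(P[...,0]>.3)&(P[...,0]<1); q=P[bl]
    print('stand top',bl.sum(),q.mean(0),cv2.minAreaRect((q[:,:2]*1000).astype(np.float32)))
E
```

```text
scene table z -0.0013943312888264892
[231 249] 2191 zmax0.144 rect [ 5.915e+02 -1.384e+02  1.078e+02  7.330e+01  2.000e-01] hsv [110.  81.  95.]
[159 221] 206 zmax0.059 rect [ 529.9 -390.7   27.7   27.    63.1] hsv [90.   7.5 73.5]
[411 241] 2666 zmax0.093 rect [332.9 158.8 121.7 133.8  21.5] hsv [ 83.    6.  170.5]
[325 246] 188 zmax0.050 rect [442.5   1.4  24.8  24.   50.4] hsv [ 97.   5. 102.]
[365 303] 2454 zmax0.070 rect [568.6 143.7 114.  100.2  25.2] hsv [ 84.   6. 175.]
[527 350] 2831 zmax0.050 rect [563.2 429.7 113.9  91.1  18.4] hsv [ 23. 152. 116.]
[266 340] 1110 zmax0.045 rect [745.2  39.4  60.3  58.5   1.5] hsv [ 18.  96. 112.]
[331 416] 9358 zmax0.094 rect [822.8 197.5 150.3 133.2  22.4] hsv [ 83.   6. 183.]
red 177 177 [ 0.59449952 -0.1370914   0.1418541 ] [0.13986317 0.14191278 0.14369308] ((590.5602416992188, -139.29147338867188), (19.35443878173828, 107.1835708618164), 81.13899230957031)
stand top 187 [ 0.59777991 -0.14610105  0.04809901] ((588.7734375, -137.88429260253906), (66.8245620727539, 64.66320037841797), 88.94805145263672)
side table z -1.1078264695096873e-
[... 307 characters left out ...]
43.6  22.6] hsv [ 30.   6. 167.]
[365 269] 154 zmax0.053 rect [441.    2.5  25.2  26.5  30.7] hsv [50. 11. 73.]
[299 297] 1823 zmax0.070 rect [567.1 143.8 110.5 108.7  25.3] hsv [ 30.   6. 166.]
[392 315] 2405 zmax0.095 rect [331.1 157.8 118.3 140.9  21.3] hsv [ 30.   6. 155.]
[259 389] 1678 zmax0.052 rect [562.3 430.6 110.1  96.   18.3] hsv [ 24. 255.  95.]
red 357 196 [ 0.587925   -0.13344644  0.1425482 ] [0.12284246 0.13920025 0.14669126] ((587.750732421875, -136.3968505859375), (28.37519645690918, 106.07901000976562), 80.39190673828125)
stand top 319 [ 0.58928587 -0.12515967  0.0497287 ] ((635.097412109375, 36.861907958984375), (443.51434326171875, 118.71026611328125), 69.65352630615234)
```

```bash
python3 - <<'E'
from h import *
for n in('scene','side'):
    s=snap(n); P=pts(s); z=P[...,2]
    if n=='scene':
        a=cv2.resize(s['image'][200:340,190:400],None,fx=3.6,fy=3.6,interpolation=cv2.INTER_CUBIC); cv2.imwrite('pics/crop.png',a[:,:,::-1])
    d=np.hypot(P[...,0]-.568,P[...,1]-.1437)
    g=s['image'].astype(int).sum(-1)
    m=(d<.048)&(d>.02)&(z>.02)&(g>380); q=P[m]
    A=np.c_[q[:,:2],np.ones(len(q))]
    for _ in range(4):
        c=np.linalg.lstsq(A,q[:,2],rcond=None)[0]; k=abs(A@c-q[:,2])<.003; A,q=A[k],q[k]
    nn=np.array([-c[0],-c[1],1]);nn/=np.linalg.norm(nn)
    print(n,len(q),'normal',nn,'tilt',np.degrees(np.arccos(nn[2])),'lean az',np.degrees(np.arctan2(nn[1],nn[0])),'z at c',c@[.568,.1437,1])
    h=(P@nn-(nn@[.568,.1437,c@[.568,.1437,1]]))
    m=(d<.03)&(h>.018)&(h<.03); print('head',m.sum(),P[m].mean(0),np.percentile(h[m],[5,50,95]))
    m=(d<.12)&(z>.01); m2=m&(h<.004); q=P[m2]; print('block rect',cv2.minAreaRect((q[:,:2]*1000).astype(np.float32)), 'z range',np.percentile(q[:,2],[1,99]))
E
```

```text
scene 590 normal [-0.23493365 -0.11295016  0.96542656] tilt 15.11012965817617 lean az -154.32292934377867 z at c 0.043676088511144226
head 126 [0.56482534 0.14137186 0.06676499] [0.01857646 0.02363548 0.02653941]
block rect ((567.3187255859375, 143.13746643066406), (115.7933349609375, 100.21723937988281), 25.04826545715332) z range [0.0108818  0.05841822]
side 506 normal [-0.23861354 -0.11486778  0.96429714] tilt 15.356413906309493 lean az -154.29398794935403 z at c 0.04466033715289061
head 89 [0.56183515 0.1432661  0.06765836] [0.01857141 0.02398958 0.02831046]
block rect ((566.7958374023438, 144.13966369628906), (110.94026184082031, 109.66328430175781), 25.353866577148438) z range [0.01140002 0.06030504]
```

View pics/crop.png

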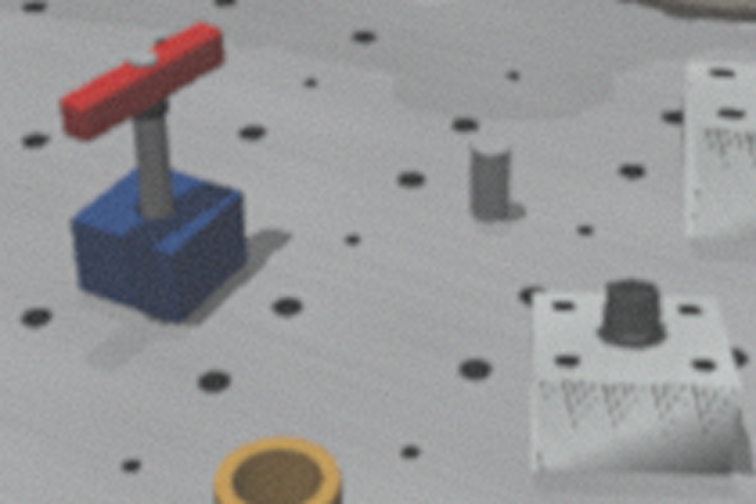

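Choice: the T-key candidates are only the red one at (232,222). The block is the middle one at (365,305): 110x100, tilt 15°, head at z≈0.070, low side towards az −154°. The blocks at (413,240) and (333,415) are too large. The crop confirms both choices, with the key standing in the blue stand. Moving above the stand first.

Request:
drive_tool --commands '[[[0.5, -0.35, 0, 0, 0, 0, 100], [1, -0.7, 0, 0, 0, 0, 100], [1, -0.7, 0, 0, 0, 0, 100], [1, -0.7, 0, 0, 0, 0, 100]]]'

```text
time_s: 0.7
eef_pos: [0.2838, -0.5422, 0.2316]
tool_rot: [0.987, 0.158, 0.001, -0.0]
force: [-0.4, -0.4, 0.1]
grip_width: 0.0853
grip_force: 0.0
```

Request:
drive_tool --commands '[[[0.5, -0.35, 0, 0, 0, 0, 100], [1, -0.7, 0, 0, 0, 0, 100], [1, -0.7, 0, 0, 0, 0, 100]]]'

```text
time_s: 1.0
eef_pos: [0.3569, -0.4449, 0.2314]
tool_rot: [0.988, 0.157, 0.0, -0.0]
force: [-0.1, -1.0, 0.9]
grip_width: 0.0855
grip_force: 0.0
```

Request:
drive_tool --commands '[[[0.5, -0.35, 0, 0, 0, 0, 100], [1, -0.7, 0, 0, 0, 0, 100], [1, -0.7, 0, 0, 0, 0, 100]]]'

```text
time_s: 1.3
eef_pos: [0.4306, -0.3473, 0.2315]
tool_rot: [0.988, 0.157, 0.001, -0.0]
force: [-0.0, -1.1, -0.6]
grip_width: 0.0854
grip_force: 0.0
```

Request:
drive_tool --commands '[[[0.5, -0.35, 0, 0, 0, 0, 100], [1, -0.7, 0, 0, 0, 0, 100], [1, -0.7, 0, 0, 0, 0, 100]]]'

```text
time_s: 1.6
eef_pos: [0.5043, -0.2497, 0.2315]
tool_rot: [0.988, 0.157, 0.001, -0.0]
force: [0.3, -0.5, -0.7]
grip_width: 0.0854
grip_force: 0.0
```

Request:
drive_tool --commands '[[[0.5, -0.35, 0, 0, 0, -0.85, 100], [1, -0.7, 0, 0, 0, -0.85, 100], [1, -0.7, 0, 0, 0, -0.85, 100], [1, -0.7, 0, 0, 0, -0.85, 100], [1, -0.7, 0, 0, 0, -0.85, 100], [1, -0.7, 0, 0, 0, -0.85, 100], [1, -0.7, 0, 0, 0, -0.85, 100], [1, -0.7, 0, 0, 0, -0.85, 100], [1, -0.7, 0, 0, 0, -0.85, 100], [1, -0.7, 0, 0, 0, -0.85, 100], [1, -0.7, 0, 0, 0, -0.85, 100], [1, -0.7, 0, 0, 0, -0.85, 100], [1, -0.7, 0, 0, 0, -0.85, 100], [1, -0.7, 0, 0, 0, -0.85, 100], [1, -0.7, 0, 0, 0, -0.85, 100], [1, -0.7, 0, 0, 0, -0.85, 100], [1, -0.7, 0, 0, 0, -0.85, 100], [1, -0.7, 0, 0, 0, -0.85, 100], [1, -0.7, 0, 0, 0, -0.85, 100], [1, -0.7, 0, 0, 0, -0.85, 100]]]'

```text
time_s: 3.6
eef_pos: [0.5755, -0.1566, 0.2312]
tool_rot: [0.082, 0.997, 0.0, -0.0]
force: [-0.1, 0.1, -0.4]
grip_width: 0.0852
grip_force: 0.0
```

```bash
python3 - <<'E'
from h import *
st=telemetry.state(); print(st['time_s'],st['joint_pos'].round(3),st['eef_pos'],R.from_quat(st['tool_rot']).as_matrix().round(3),st['force'])
s=snap('wrist','w1'); print(s['fov_y'],s['cx'],s['cy'],s['pose'].round(3)); P=pts(s)
hsv=cv2.cvtColor(s['image'],cv2.COLOR_RGB2HSV)
red=((hsv[...,0]<8)|(hsv[...,0]>172))&(hsv[...,1]>150)&(hsv[...,2]>60)
q=P[red&(P[...,2]>.135)&(P[...,2]<.155)]; print(red.sum(),len(q))
if len(q): print(q.mean(0),np.percentile(q[:,2],[5,50,95]),cv2.minAreaRect((q[:,:2]*1000).astype(np.float32)))
E
```

```text
3.6 [ 0.693  0.372 -0.675  1.754  0.257  1.105  1.341] [ 0.57552605 -0.15659809  0.23120278] [[-0.987  0.163 -0.   ]
 [ 0.163  0.987  0.   ]
 [ 0.     0.    -1.   ]] [-0.10065197  0.11867047 -0.44177842]
61.09781293226361 319.1771724648815 237.30975146469237 [[ 0.163 -0.948 -0.273  0.506]
 [ 0.987  0.156  0.045 -0.146]
 [-0.    -0.277  0.961  0.375]
 [ 0.     0.     0.     1.   ]]
4816 4786
[ 0.58422088 -0.13994067  0.14508732] [0.14341173 0.14518108 0.14643106] ((587.6094360351562, -140.19284057617188), (19.067899703979492, 108.34026336669922), 81.29545593261719)
```

View pics/w1.png

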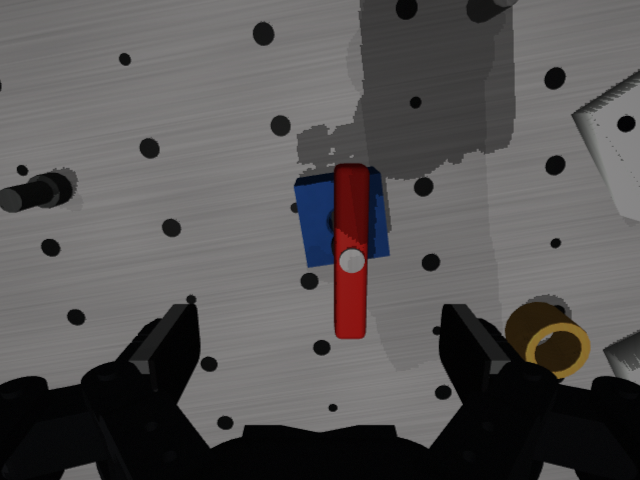

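The wrist view shows the red bar centred at about (352,255), in line with the tool; the TCP is 1–2 cm off it. Descending and grasping.

Request:
drive_tool --commands '[[[-0.095, 0.19, 0, 0, 0, -0.004, 100], [-0.095, 0.19, 0.4, 0, 0, -0.004, 100], [-0.095, 0.19, 0.8, 0, 0, -0.004, 100], [-0.095, 0.19, 0.95, 0, 0, -0.004, 100], [-0.095, 0.19, 0.95, 0, 0, -0.004, 100]]]' --grip_force 100

```text
time_s: 4.15
eef_pos: [0.587, -0.1386, 0.1347]
tool_rot: [0.074, 0.997, 0.0, -0.002]
force: [0.6, -0.6, 0.5]
grip_width: 0.0851
grip_force: 0.0
```

Request:
drive_tool --commands '[[[0, 0, 0.12, 0, 0, 0, 100], [0, 0, 0.23, 0, 0, 0, 100], [0, 0, 0.23, 0, 0, 0, 100], [0, 0, 0.23, 0, 0, 0, 0], [0, 0, 0.23, 0, 0, 0, 0], [0, 0, 0.23, 0, 0, 0, 0], [0, 0, 0.23, 0, 0, 0, 0], [0, 0, 0.23, 0, 0, 0, 0], [0, 0, 0.23, 0, 0, 0, 0], [0, 0, 0.23, 0, 0, 0, 0], [0, 0, 0.23, 0, 0, 0, 0]]]' --grip_force 100

```text
time_s: 5.25
eef_pos: [0.5883, -0.1388, 0.1139]
tool_rot: [0.073, 0.997, -0.0, 0.0]
force: [-0.7, -1.4, 5.6]
grip_width: 0.0185
grip_force: 97.9
```

Request:
drive_tool --commands '[[[0, 0, -0.1, 0, 0, 0, 0], [0, 0, -0.4, 0, 0, 0, 0], [0, 0, -0.8, 0, 0, 0, 0], [0, 0, -1, 0, 0, 0, 0], [0, 0, -1, 0, 0, 0, 0]]]'

```text
time_s: 5.75
eef_pos: [0.5894, -0.1387, 0.2169]
tool_rot: [0.073, 0.997, -0.0, 0.002]
force: [0.8, -0.2, -1.7]
grip_width: 0.0189
grip_force: 98.1
```

Request:
drive_tool --commands '[[[0.1, 0.3, 0, 0, 0, 0, 0], [0.2, 0.6, 0, 0, 0, 0, 0], [0.3, 1, 0, 0, 0, 0, 0], [0.3, 1, 0, 0, 0, 0, 0]]]'

```text
time_s: 6.15
eef_pos: [0.5718, -0.0294, 0.2131]
tool_rot: [0.07, 0.998, 0.001, -0.0]
force: [0.2, -0.4, -2.6]
grip_width: 0.0183
grip_force: 98.3
```

Request:
drive_tool --commands '[[[0.1, 0.4, 0, 0, 0, 0, 0], [0.2, 0.8, 0, 0, 0, 0, 0], [0.3, 1, 0, 0, 0, 0, 0], [0.31, 1.0, 0, 0, 0, 0, 0], [0.31, 1.0, 0, 0, 0, 0, 0]]]'

```text
time_s: 6.65
eef_pos: [0.5564, 0.0681, 0.2127]
tool_rot: [0.073, 0.997, -0.0, -0.001]
force: [0.1, -0.9, -2.6]
grip_width: 0.0185
grip_force: 98.5
```

Request:
drive_tool --commands '[[[0, 0.1, 0, 0, 0, 0, 0], [0, 0.28, 0, 0, 0, 0, 0], [0, 0.28, 0, 0, 0, 0, 0], [0, 0.28, 0, 0, 0, 0, 0], [0, 0.28, 0, 0, 0, 0, 0]]]'

```text
time_s: 7.15
eef_pos: [0.5611, 0.095, 0.2131]
tool_rot: [0.074, 0.997, -0.0, -0.0]
force: [0.4, -0.6, -2.2]
grip_width: 0.0185
grip_force: 98.6
```

```bash
python3 - <<'E'
from h import *
st=telemetry.state(); print(st['time_s'],st['joint_pos'].round(3),st['eef_pos'],R.from_quat(st['tool_rot']).as_matrix().round(4),st['force'],st['wrist_torque'])
import pickle
S={n:snap(n) for n in('wrist','scene','side')}; pickle.dump((S,st),open('v2.pkl','wb'))
im=S['wrist']['image'].copy(); cv2.imwrite('pics/w2.png',im[:,:,::-1])
s=S['wrist']; f=240/np.tan(np.radians(s['fov_y'])/2); M=np.linalg.inv(s['pose'])@[.5612,.1406,.0698,1]; print('pred px',s['cx']+f*M[0]/-M[2],s['cy']-f*M[1]/-M[2])
E
```

```text
7.15 [ 0.337  0.364 -0.763  1.829  0.286  1.062  0.889] [0.56110077 0.09496324 0.21311327] [[-9.891e-01  1.474e-01 -4.000e-04]
 [ 1.474e-01  9.891e-01 -2.000e-04]
 [ 4.000e-04 -3.000e-04 -1.000e+00]] [ 0.44821291 -0.6400369  -2.15530242] [0.0082994  0.0075715  0.07237791]
pred px 383.01640353638516 211.99471429085
```

View pics/w2.png

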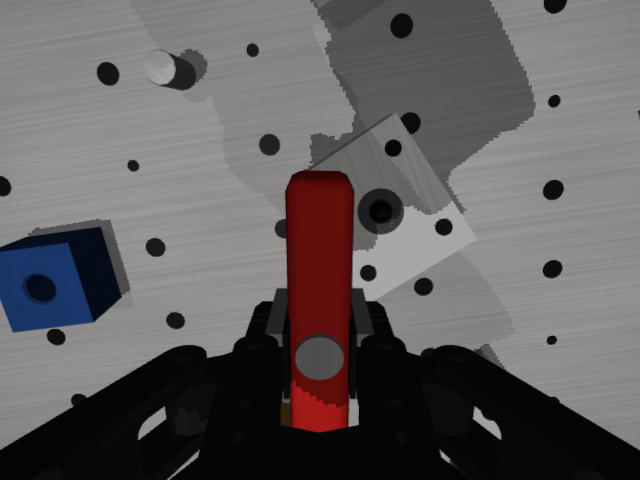

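The screw head is clearly visible at (381,210), 2 px from the prediction, and the stand hole is at (40,288). Next I measure the head centre, the recess's turn, and the key tip from the outside cameras.

```bash
python3 - <<'E'
from h import *
import pickle
S,st=pickle.load(open('v2.pkl','rb'))
s=S['wrist']; im=s['image']
n=np.array([-.2336,-.1114,.9659]); c0=np.array([.5612,.1406,.0698])
ex=np.array([np.cos(np.radians(25.5)),np.sin(np.radians(25.5)),0]); bx=ex-n*(ex@n); bx/=np.linalg.norm(bx); by=np.cross(n,bx)
# rectified patch on the plane of head top: 0.1mm/px, 40mm
f=240/np.tan(np.radians(s['fov_y'])/2); M=np.linalg.inv(s['pose'])
g=np.arange(-200,200)*1e-4; X,Y=np.meshgrid(g,-g); W=c0+X[...,None]*bx+Y[...,None]*by
C=W@M[:3,:3].T+M[:3,3]; u=(s['cx']+f*C[...,0]/-C[...,2]).astype(np.float32); v=(s['cy']-f*C[...,1]/-C[...,2]).astype(np.float32)
p=cv2.remap(im,u,v,cv2.INTER_CUBIC); gr=cv2.cvtColor(p,cv2.COLOR_RGB2GRAY)
print('grey pct',np.percentile(gr,[1,10,30,50,90]))
st_=np.clip(gr.astype(float)*4,0,255).astype(np.uint8); cv2.imwrite('pics/scr.png',np.hstack([st_,np.clip(gr.astype(float)*1.3,0,255).astype(np.uint8)]))
for t in (22,30,40,50,60,75,90):
    m=(gr<t).astype(np.uint8); cs,_=cv2.findContours(m,cv2.RETR_EXTERNAL,cv2.CHAIN_APPROX_NONE)
    cs=[c for c in cs if cv2.contourArea(c)>5000]
    for c in cs:
        (a,b),r=cv2.minEnclosingCircle(c); mm=cv2.moments(c); pc=np.array([mm['m10'],mm['m01']])/mm['m00']
        q=c[:,0]-pc; th=np.arctan2(-q[:,1],q[:,0]); rr=np.hypot(*q.T); z=(rr*np.exp(1j*6*th)).sum()/rr.sum()
        print(t,'area eqR %.2fmm'%(np.sqrt(cv2.contourArea(c)/np.pi)/10),'cen mm',(pc-200)/10*[1,-1],'hex corner az %.1f amp %.3f'%(np.degrees(np.angle(z))/6,abs(z)))
# stand hole
P=np.array(s['pose']); print('hole ray at z=.05', onz(s,40,288,.05))
hs=cv2.cvtColor(im,cv2.COLOR_RGB2HSV); b=(hs[...,0]>100)&(hs[...,0]<130)&(hs[...,1]>150)&(hs[...,2]>60); Q=pts(s); q=Q[b&(abs(Q[...,2]-.05)<.006)&(np.hypot(Q[...,0]-.59,Q[...,1]+.138)<.06)]; print(len(q),cv2.minAreaRect((q[:,:2]*1000).astype(np.float32)))
# key shaft in outside views: fit axis on points below bar
for k in('scene','side'):
    Q=pts(S[k]); d=np.hypot(Q[...,0]-.561,Q[...,1]-.095); q=Q[(d<.025)&(Q[...,2]>.095)&(Q[...,2]<.215)]; 
    print(k,len(q),'tip z',np.percentile(q[:,2],[0.5,2]))
    for lo,hi in((.10,.14),(.14,.175),(.175,.205)):
        a=q[(q[:,2]>lo)&(q[:,2]<hi)]; print(lo,len(a),a.mean(0) if len(a) else '')
E
```

```text
grey pct [  2.   9.  30.  55. 167.]
22 area eqR 8.48mm cen mm [-1.81495034 -1.25433489] hex corner az 26.8 amp 0.026
30 area eqR 9.89mm cen mm [-2.29015351 -1.43291649] hex corner az 4.7 amp 0.120
40 area eqR 14.67mm cen mm [-4.16063411 -1.55133876] hex corner az 19.7 amp 0.091
50 area eqR 14.95mm cen mm [-3.99605591 -1.5175999 ] hex corner az 20.5 amp 0.088
60 area eqR 16.24mm cen mm [-2.09569899 -1.47996255] hex corner az 18.9 amp 0.018
75 area eqR 16.50mm cen mm [-2.02921111 -1.45566562] hex corner az 19.7 amp 0.004
90 area eqR 16.74mm cen mm [-2.05845358 -1.46876871] hex corner az 15.3 amp 0.006
hole ray at z=.05 [ 0.58815088 -0.1402935   0.05      ]
5721 ((588.0025634765625, -140.06405639648438), (71.91758728027344, 69.71138000488281), 89.48033142089844)
scene 552 tip z [0.10459766 0.10723447]
0.1 176 [0.56762296 0.09749307 0.12226633]
0.14 179 [0.56769883 0.09762212 0.15788721]
0.175 164 [0.56750351 0.09786491 0.18978901]
side 275 tip z [0.10364366 0.10657938]
0.1 84 [0.56080526 0.10237916 0.12251054]
0.14 88 [0.56074475 0.10243958 0.15765828]
0.175 84 [0.5597584  0.1019837  0.19025421]
```

View pics/scr.png

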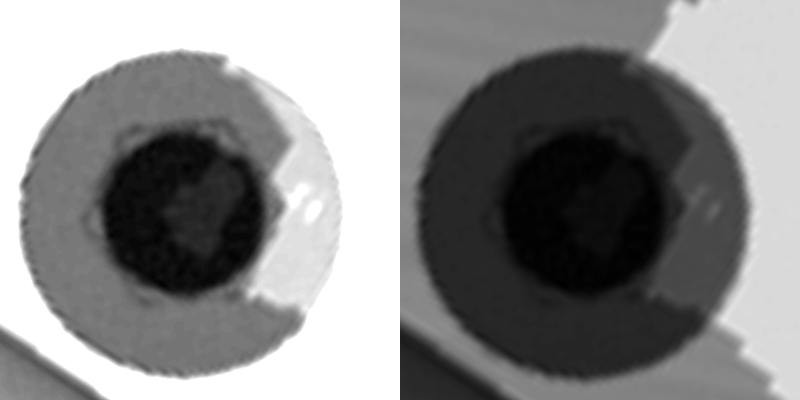

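```bash
cat > rect.py <<'E'
from h import *
n=np.array([-.2336,-.1114,.9659]); c0=np.array([.5612,.1406,.0698])
ex=np.array([np.cos(np.radians(25.5)),np.sin(np.radians(25.5)),0]); bx=ex-n*(ex@n); bx/=np.linalg.norm(bx); by=np.cross(n,bx)
E
python3 - <<'E'
from rect import *
import pickle
S,st=pickle.load(open('v2.pkl','rb')); s=S['wrist']; P=pts(s)
L=np.stack([(P-c0)@bx,(P-c0)@by,(P-c0)@n],-1)*1000
r=np.hypot(L[...,0]+2,L[...,1]+1.3)
for a,b in((0,4),(4,8),(8,9),(9,10.5),(10.5,12),(12,14),(14,15),(15,16),(16,17),(17,18),(18,22),(22,30)):
    m=(r>=a)&(r<b); print(a,b,m.sum(),np.percentile(L[m][:,2],[5,50,95]).round(1))
m=(L[...,2]>-5)&(L[...,2]<6)&(r<20); 
(cx,cy),rad=cv2.minEnclosingCircle(L[m][:,:2].astype(np.float32)); print('top rim circle',cx,cy,rad,'top h',np.median(L[m][:,2]))
m2=m&(r>9.5)&(r<13); print('ring',np.median(L[m2],0)); 
f=240/np.tan(np.radians(s['fov_y'])/2); M=np.linalg.inv(s['pose'])
p0=np.array([-.0017,-.0014]); h=np.median(L[m2][:,2])/1000
th=np.radians(np.arange(0,360,1)); rr=np.arange(6,12,.05)/1000
W=c0+n*h+(p0[0]+rr[None,:]*np.cos(th)[:,None])[...,None]*bx+(p0[1]+rr[None,:]*np.sin(th)[:,None])[...,None]*by
C=W@M[:3,:3].T+M[:3,3]; u=(s['cx']+f*C[...,0]/-C[...,2]).astype(np.float32); v=(s['cy']-f*C[...,1]/-C[...,2]).astype(np.float32)
g=cv2.cvtColor(cv2.remap(s['image'],u,v,cv2.INTER_CUBIC),cv2.COLOR_RGB2GRAY).astype(float)
for lo in(8,8.5,9,9.5,10):
    k=(rr*1000>lo)&(rr*1000<lo+.5); e=g[:,k].mean(1); e=np.clip(e,0,40); z=(e*np.exp(-1j*6*th)).mean(); print(lo,'bright az',(np.degrees(-np.angle(z))/6)%60,'amp',abs(z), 'dark az',((np.degrees(-np.angle(z))/6)+30)%60)
x=np.clip(g.T*4,0,255).astype(np.uint8); cv2.imwrite('pics/pol.png',cv2.resize(x,(720,480)))
E
```

```text
0 4 1343 [ -9.1 298.  298. ]
4 8 269 [-10.6  -9.6  -8.5]
8 9 187 [-10.6  -3.7 181.7]
9 10.5 426 [ -9.8 178.3 183.1]
10.5 12 536 [  1.  180.8 184.1]
12 14 783 [  0.5 181.5 184.6]
14 15 408 [-10.4 181.9 184.7]
15 16 413 [-23.3 181.9 185. ]
16 17 510 [-23.8 181.1 185. ]
17 18 544 [-24.2 180.7 185.2]
18 22 2438 [-24.7 180.5 185.4]
22 30 5074 [-24.7 179.2 185.2]
top rim circle -1.6230437755584717 -1.2165703773498535 14.690732955932617 top h 1.9304239572865705
ring [-1.77765712 -1.23617271  1.95612046]
8 bright az 3.5151772980184273 amp 1.7113373577658768 dark az 33.51517729801843
8.5 bright az 6.547766627842777 amp 0.6677432628929996 dark az 36.547766627842776
9 bright az 31.731237757128028 amp 1.0124445306896437 dark az 1.731237757128028
9.5 bright az 31.46190511130038 amp 1.3447052965261532 dark az 1.4619051113003785
10 bright az 26.330376068341835 amp 0.6523274218540118 dark az 56.330376068341835
```

View pics/pol.png

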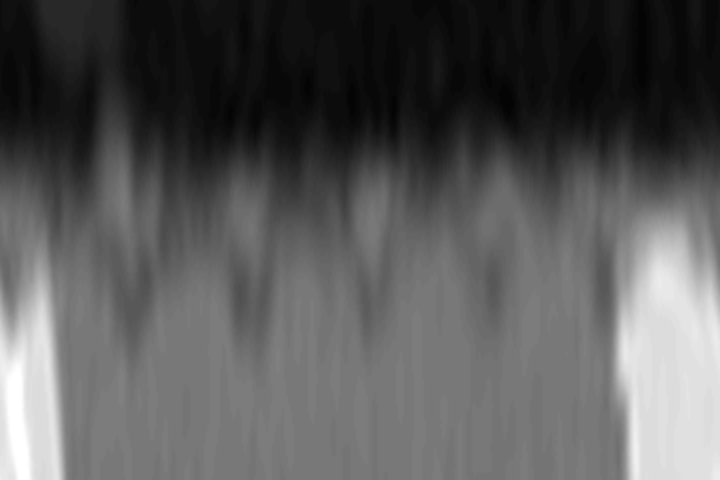

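Corner notches in the polar view (columns 10, 132, 250, 372, 490, 605 at 2 px/degree) put the recess corners at about 5° (mod 60) in the block frame. I'll work out a pose with the tool along the screw axis and the tip hovering 18 mm above the mouth.

```bash
cat >> rect.py <<'E'
def go(pos,az,cmdpos=None,cmdrot=None):
    "tool-frame normalised shift/turn to place the TCP at pos with tool z=-n, tool x at az deg in block frame"
    st=telemetry.state(); p=st['eef_pos']; R0=R.from_quat(st['tool_rot'])
    a=np.radians(az); x=np.cos(a)*bx+np.sin(a)*by; z=-n; R1=R.from_matrix(np.c_[x,np.cross(z,x),z])
    print('shift',(R0.inv().apply(pos-p)*10).round(3),'turn',((R0.inv()*R1).as_rotvec()/np.pi).round(4))
def rel():
    st=telemetry.state(); p=st['eef_pos']; M=R.from_quat(st['tool_rot']).as_matrix()
    tip=p+M[:,2]*.108; d=(tip-c0)*1000
    print('t%.2f'%st['time_s'],'tip in block frame from c0 mm',np.round([d@bx,d@by,d@n],2),'axis err deg',np.round(np.degrees([M[:,2]@bx,M[:,2]@by]),2),'x az',round(np.degrees(np.arctan2(M[:,0]@by,M[:,0]@bx)),2),'F bf',np.round([st['force']@bx,st['force']@by,st['force']@n],1),'T',st['wrist_torque'].round(2),'q7',st['joint_pos'][6].round(2))
E
python3 - <<'E'
from rect import *
rel()
c=c0-.0009*bx-.0007*by
go(c+n*(.108+.018),125)
E
```

```text
t7.30 tip in block frame from c0 mm [ -9.87 -41.06  39.38] axis err deg [-1.484e+01 -1.000e-02] x az 145.1 F bf [-0.5  0.7 -2.2] T [ 0.04  0.07 -0.03] q7 0.89
shift [0.34  0.258 0.22 ] turn [-0.0588 -0.0598  0.1161]
```

Request:
drive_tool --commands '[[[0.1, 0.07, 0, -0.02, -0.02, 0.04, 0], [0.2, 0.15, 0, -0.04, -0.04, 0.08, 0], [0.34, 0.258, 0.05, -0.0588, -0.0598, 0.1161, 0], [0.34, 0.258, 0.15, -0.0588, -0.0598, 0.1161, 0], [0.34, 0.258, 0.22, -0.0588, -0.0598, 0.1161, 0], [0.34, 0.258, 0.22, -0.0588, -0.0598, 0.1161, 0], [0.34, 0.258, 0.22, -0.0588, -0.0598, 0.1161, 0], [0.34, 0.258, 0.22, -0.0588, -0.0598, 0.1161, 0]]]'

```text
time_s: 8.1
eef_pos: [0.5318, 0.1264, 0.1915]
tool_rot: [0.252, 0.959, 0.085, 0.099]
force: [-0.8, 0.5, -1.5]
grip_width: 0.0185
grip_force: 98.7
```

```bash
python3 - <<'E'
from rect import *
import pickle
rel(); S={k:snap(k) for k in('scene','side','wrist')}; st=telemetry.state(); pickle.dump((S,st),open('v3.pkl','wb'))
tiles=[]
for k in S:
    s=S[k]; f=240/np.tan(np.radians(s['fov_y'])/2); M=np.linalg.inv(s['pose']); C=M@np.r_[c0+n*.01,1]; u,v=s['cx']+f*C[0]/-C[2],s['cy']-f*C[1]/-C[2]; print(k,u,v)
    u,v=int(u),int(v); w=s['image'][max(0,v-35):v+35,max(0,u-30):u+30]; tiles.append(cv2.resize(np.clip(w.astype(float)*1.8,0,255).astype(np.uint8),(260,303),interpolation=cv2.INTER_CUBIC)); print('origin',u-30,v-35)
cv2.imwrite('pics/v3.png',np.hstack(tiles)[:,:,::-1])
E
```

```text
t8.10 tip in block frame from c0 mm [ 0.000e+00 -1.000e-02  1.802e+01] axis err deg [0.02 0.06] x az 125.06 F bf [-0.9  0.8 -1.3] T [-0.19  0.37 -0.01] q7 0.54
scene 365.7098648848733 274.705806505615
origin 335 239
side 304.2852070338992 279.6110928764068
origin 274 244
wrist 320.1836511041213 229.97980230429638
origin 290 194
```

View pics/v3.png

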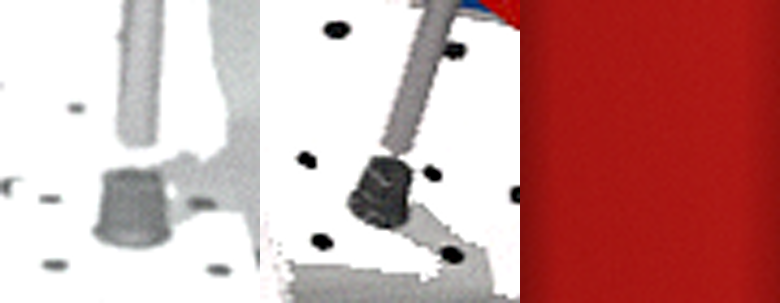

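Both the scene and side views show the shaft in line with the head to within about 1 px. I'll measure the residual lateral offset numerically from profiles across the axis.

```bash
python3 - <<'E'
from rect import *
import pickle
S,st=pickle.load(open('v3.pkl','rb'))
rows=[];rhs=[]
for k in('scene','side'):
    s=S[k]; f=240/np.tan(np.radians(s['fov_y'])/2); M=np.linalg.inv(s['pose'])
    def pr(p): C=M@np.r_[p,1]; return np.array([s['cx']+f*C[0]/-C[2],s['cy']-f*C[1]/-C[2]])
    g=cv2.cvtColor(s['image'],cv2.COLOR_RGB2GRAY).astype(np.float32)
    a=pr(c0+n*-.02);b=pr(c0+n*.06); ax=(b-a)/np.linalg.norm(b-a); pe=np.array([-ax[1],ax[0]])
    def cen(h,half):
        p=pr(c0+n*h); t=np.arange(-half,half+.01,.1); q=p+t[:,None]*pe
        v=cv2.remap(g,q[:,:1].astype(np.float32),q[:,1:].astype(np.float32),cv2.INTER_LINEAR)[:,0]
        bg=np.percentile(v,85); fg=np.median(v[abs(t)<2]); m=v<(bg+fg)/2
        n_,l=cv2.connectedComponents(m.astype(np.uint8)[:,None]); i=l[len(t)//2,0]; w=t[l[:,0]==i]; return (w[0]+w[-1])/2,w[-1]-w[0]
    scl=np.linalg.norm(pr(c0+pe[0]*0+bx*.01)-pr(c0))
    sh=[cen(h,9) for h in np.arange(.024,.06,.006)]; hd=[cen(h,13) for h in np.arange(-.016,-.001,.003)]
    print(k,'shaft',np.round(sh,2).tolist(),'head',np.round(hd,2).tolist())
    jb=[(pr(c0+v*.001)-pr(c0))@pe for v in(bx,by)]; print('px per mm bx,by',np.round(jb,3))
    rows.append(jb); rhs.append(np.median([x for x,_ in sh])-np.median([x for x,_ in hd]))
print('shaft minus head mm (bx,by):',np.linalg.solve(rows,rhs),rhs)
E
```

```text
scene shaft [[0.2, 10.4], [0.2, 10.4], [0.05, 10.3], [0.1, 10.2], [0.15, 10.5], [0.05, 10.5]] head [[2.6, 20.8], [2.6, 20.8], [2.7, 20.6], [0.4, 15.6], [0.15, 14.9]]
px per mm bx,by [0.05  0.542]
side shaft [[-0.1, 7.0], [0.15, 7.7], [-0.05, 7.5], [-0.1, 7.6], [0.05, 7.7], [-0.05, 7.5]] head [[0.4, 12.6], [0.2, 12.0], [0.3, 12.2], [0.25, 11.9], [0.35, 11.5]]
px per mm bx,by [-0.407  0.147]
shaft minus head mm (bx,by): [-0.76610282 -4.49559005] [np.float64(-2.474999999999977), np.float64(-0.34999999999998455)]
```

Request:
drive_tool --commands '[[[0.0033, -0.01, 0.05, 0, 0, 0, 0], [0.0033, -0.01, 0.1, 0, 0, 0, 0], [0.0033, -0.01, 0.14, 0, 0, 0, 0], [0.0033, -0.01, 0.14, 0, 0, 0, 0], [0.0033, -0.01, 0.14, 0, 0, 0, 0], [0.0033, -0.01, 0.14, 0, 0, 0, 0]]]'

```text
time_s: 8.85
eef_pos: [0.5337, 0.1272, 0.1777]
tool_rot: [0.252, 0.959, 0.085, 0.1]
force: [-0.6, 0.3, -1.9]
grip_width: 0.0187
grip_force: 98.7
```

```bash
python3 -c "
from rect import *
rel()"
```

```text
t8.85 tip in block frame from c0 mm [-1.52 -0.19  4.11] axis err deg [0.02 0.03] x az 125.07 F bf [-0.9  0.5 -1.7] T [-0.19  0.35 -0.05] q7 0.51
```

Request:
drive_tool --commands '[[[0, 0, 0.01, 0, 0, 0, 0], [0, 0, 0.015, 0, 0, 0, 0], [0, 0, 0.02, 0, 0, 0, 0], [0, 0, 0.025, 0, 0, 0, 0], [0, 0, 0.025, 0, 0, 0, 0]]]'

```text
time_s: 9.35
eef_pos: [0.5343, 0.1274, 0.1751]
tool_rot: [0.252, 0.959, 0.085, 0.1]
force: [0.6, 0.4, -1.9]
grip_width: 0.0186
grip_force: 98.7
```

```bash
python3 -c "
from rect import *
rel()"
```

```text
t9.35 tip in block frame from c0 mm [-1.68 -0.24  1.46] axis err deg [0.01 0.03] x az 125.06 F bf [ 0.2  0.1 -2. ] T [-0.17  0.41 -0.05] q7 0.51
```

Request:
drive_tool --commands '[[[0, 0, 0.004, 0, 0, 0, 0], [0, 0, 0.008, 0, 0, 0, 0], [0, 0, 0.008, 0, 0, 0, 0]]]'

```text
time_s: 9.65
eef_pos: [0.5345, 0.1275, 0.1743]
tool_rot: [0.252, 0.959, 0.085, 0.1]
force: [0.2, 1.0, -3.1]
grip_width: 0.0183
grip_force: 98.7
```

Request:
drive_tool --commands '[[[0, 0, 0.003, 0, 0, 0, 0], [0, 0, 0.006, 0, 0, 0, 0], [0, 0, 0.006, 0, 0, 0, 0]]]'

```text
time_s: 9.95
eef_pos: [0.5346, 0.1276, 0.1738]
tool_rot: [0.252, 0.959, 0.085, 0.1]
force: [-1.1, -1.2, -3.0]
grip_width: 0.0188
grip_force: 98.7
```

```bash
python3 -c "
from rect import *
rel()"
```

```text
t9.95 tip in block frame from c0 mm [-1.65 -0.23  0.09] axis err deg [0.01 0.03] x az 125.06 F bf [-2.2 -0.6 -2.6] T [-0.09  0.42 -0.03] q7 0.5
```

Request:
drive_tool --commands '[[[0, 0, 0.004, 0, 0, 0, 0], [0, 0, 0.008, 0, 0, 0, 0], [0, 0, 0.008, 0, 0, 0, 0]]]'

```text
time_s: 10.25
eef_pos: [0.5348, 0.1277, 0.173]
tool_rot: [0.252, 0.959, 0.085, 0.1]
force: [0.6, 0.1, -1.8]
grip_width: 0.019
grip_force: 98.7
```

Request:
drive_tool --commands '[[[0, 0, 0.003, 0, 0, 0, 0], [0, 0, 0.006, 0, 0, 0, 0], [0, 0, 0.006, 0, 0, 0, 0]]]'

```text
time_s: 10.55
eef_pos: [0.5349, 0.1277, 0.1724]
tool_rot: [0.252, 0.959, 0.085, 0.1]
force: [0.2, 0.2, -1.8]
grip_width: 0.0188
grip_force: 98.7
```

```bash
python3 -c "
from rect import *
rel()"
```

```text
t10.55 tip in block frame from c0 mm [-1.66 -0.25 -1.31] axis err deg [0.01 0.03] x az 125.06 F bf [-0.2  0.1 -1.8] T [-0.22  0.38 -0.01] q7 0.5
```

Request:
drive_tool --commands '[[[0, 0, 0.004, 0, 0, 0, 0], [0, 0, 0.008, 0, 0, 0, 0], [0, 0, 0.008, 0, 0, 0, 0]]]'

```text
time_s: 10.85
eef_pos: [0.5351, 0.1278, 0.1716]
tool_rot: [0.252, 0.959, 0.085, 0.1]
force: [0.4, 0.0, -1.5]
grip_width: 0.0185
grip_force: 98.7
```

Request:
drive_tool --commands '[[[0, 0, 0.004, 0, 0, 0, 0], [0, 0, 0.008, 0, 0, 0, 0], [0, 0, 0.008, 0, 0, 0, 0]]]'

```text
time_s: 11.15
eef_pos: [0.5353, 0.1279, 0.1709]
tool_rot: [0.252, 0.959, 0.085, 0.1]
force: [0.4, 0.3, -2.2]
grip_width: 0.0187
grip_force: 98.7
```

```bash
python3 -c "
from rect import *
rel()"
```

```text
t11.15 tip in block frame from c0 mm [-1.66 -0.23 -2.92] axis err deg [0.01 0.03] x az 125.06 F bf [-0.1  0.1 -2.3] T [-0.18  0.41  0.01] q7 0.5
```

Request:
drive_tool --commands '[[[0, 0, 0.005, 0, 0, 0, 0], [0, 0, 0.01, 0, 0, 0, 0], [0, 0, 0.01, 0, 0, 0, 0]]]'

```text
time_s: 11.45
eef_pos: [0.5355, 0.128, 0.1699]
tool_rot: [0.252, 0.959, 0.085, 0.1]
force: [-0.4, -0.3, -2.0]
grip_width: 0.0183
grip_force: 98.7
```

Request:
drive_tool --commands '[[[0, 0, 0.005, 0, 0, 0, 0], [0, 0, 0.01, 0, 0, 0, 0], [0, 0, 0.01, 0, 0, 0, 0]]]'

```text
time_s: 11.75
eef_pos: [0.5357, 0.1281, 0.1689]
tool_rot: [0.252, 0.959, 0.084, 0.1]
force: [0.3, 0.8, -2.2]
grip_width: 0.0185
grip_force: 98.7
```

```bash
python3 -c "
from rect import *
rel()"
```

```text
t11.75 tip in block frame from c0 mm [-1.72 -0.24 -4.95] axis err deg [0.01 0.03] x az 125.06 F bf [ 0.   0.5 -2.3] T [-0.23  0.38  0.  ] q7 0.49
```

Request:
drive_tool --commands '[[[0, 0, 0.005, 0, 0, 0, 0], [0, 0, 0.01, 0, 0, 0, 0], [0, 0, 0.015, 0, 0, 0, 0], [0, 0, 0.015, 0, 0, 0, 0]]]'

```text
time_s: 12.15
eef_pos: [0.5361, 0.1283, 0.1674]
tool_rot: [0.252, 0.959, 0.085, 0.1]
force: [0.5, -0.1, -2.9]
grip_width: 0.0183
grip_force: 98.7
```

Request:
drive_tool --commands '[[[0, 0, 0.005, 0, 0, 0, 0], [0, 0, 0.01, 0, 0, 0, 0], [0, 0, 0.015, 0, 0, 0, 0], [0, 0, 0.015, 0, 0, 0, 0]]]'

```text
time_s: 12.55
eef_pos: [0.5365, 0.1285, 0.166]
tool_rot: [0.252, 0.959, 0.085, 0.1]
force: [0.1, 0.4, -2.0]
grip_width: 0.0183
grip_force: 98.7
```

```bash
python3 -c "
from rect import *
rel()"
```

```text
t12.55 tip in block frame from c0 mm [-1.7  -0.25 -7.94] axis err deg [0.01 0.03] x az 125.06 F bf [-0.2  0.3 -2. ] T [-0.16  0.36 -0.03] q7 0.48
```

Request:
drive_tool --commands '[[[0, 0, 0.005, 0, 0, 0, 0], [0, 0, 0.01, 0, 0, 0, 0], [0, 0, 0.01, 0, 0, 0, 0]]]'

```text
time_s: 12.85
eef_pos: [0.5367, 0.1286, 0.165]
tool_rot: [0.252, 0.959, 0.085, 0.1]
force: [-0.4, -1.1, -2.7]
grip_width: 0.0185
grip_force: 98.7
```

Request:
drive_tool --commands '[[[0, 0, 0.005, 0, 0, 0, 0], [0, 0, 0.01, 0, 0, 0, 0], [0, 0, 0.01, 0, 0, 0, 0]]]'

```text
time_s: 13.15
eef_pos: [0.5369, 0.1287, 0.1641]
tool_rot: [0.252, 0.959, 0.085, 0.1]
force: [-0.2, 0.6, -2.5]
grip_width: 0.0182
grip_force: 98.7
```

```bash
python3 -c "
from rect import *
rel()"
```

```text
t13.15 tip in block frame from c0 mm [-1.7  -0.21 -9.95] axis err deg [0.01 0.03] x az 125.06 F bf [-0.5  0.7 -2.4] T [-0.17  0.38 -0.05] q7 0.48
```

Request:
drive_tool --commands '[[[0, 0, 0.005, 0, 0, 0, 0], [0, 0, 0.008, 0, 0, 0, 0], [0, 0, 0.008, 0, 0, 0, 0]]]'

```text
time_s: 13.45
eef_pos: [0.5371, 0.1288, 0.1634]
tool_rot: [0.252, 0.959, 0.085, 0.1]
force: [-0.8, -0.2, -1.4]
grip_width: 0.0182
grip_force: 98.7
```

Request:
drive_tool --commands '[[[0, 0, 0.003, 0, 0, 0, 0], [0, 0, 0.005, 0, 0, 0, 0], [0, 0, 0.005, 0, 0, 0, 0]]]'

```text
time_s: 13.75
eef_pos: [0.5374, 0.1289, 0.1632]
tool_rot: [0.252, 0.959, 0.085, 0.1]
force: [-2.8, -0.8, 6.5]
grip_width: 0.0187
grip_force: 100.2
```

```bash
python3 -c "
from rect import *
rel()"
```

```text
t13.75 tip in block frame from c0 mm [ -1.37  -0.33 -10.88] axis err deg [0.03 0.01] x az 125.07 F bf [-1.1  0.5  7. ] T [-0.4   0.84  0.05] q7 0.48
```

Contact at about −11 mm after a free drop with no side force: the hex is home on the recess floor. Easing off slightly, then starting the turn with checks.

Request:
drive_tool --commands '[[[0, 0, -0.002, 0, 0, 0, 0], [0, 0, -0.002, 0, 0, 0, 0], [0, 0, -0.002, 0, 0, 0, 0]]]'

```text
time_s: 14.05
eef_pos: [0.5373, 0.1289, 0.1633]
tool_rot: [0.252, 0.959, 0.085, 0.1]
force: [-2.8, -0.6, 4.8]
grip_width: 0.0187
grip_force: 99.5
```

Request:
drive_tool --commands '[[[0, 0, 0, 0, 0, 0.015, 0], [0, 0, 0, 0, 0, 0.03, 0], [0, 0, 0, 0, 0, 0.045, 0], [0, 0, 0, 0, 0, 0.06, 0], [0, 0, 0, 0, 0, 0.06, 0]]]'

```text
time_s: 14.55
eef_pos: [0.5374, 0.129, 0.1633]
tool_rot: [0.341, 0.931, 0.094, 0.091]
force: [-1.4, -0.8, 4.1]
grip_width: 0.0184
grip_force: 99.6
```

```bash
python3 -c "
from rect import *
rel()"
```

```text
t14.55 tip in block frame from c0 mm [ -1.28  -0.19 -10.88] axis err deg [0.05 0.02] x az 114.22 F bf [-0.5 -0.1  4.4] T [-0.16  0.27  0.01] q7 0.31
```

Request:
drive_tool --commands '[[[0, 0, 0, 0, 0, 0.02, 0], [0, 0, 0, 0, 0, 0.04, 0], [0, 0, 0, 0, 0, 0.06, 0], [0, 0, 0, 0, 0, 0.08, 0], [0, 0, 0, 0, 0, 0.1, 0], [0, 0, 0, 0, 0, 0.1, 0]]]'

```text
time_s: 15.15
eef_pos: [0.5374, 0.129, 0.1632]
tool_rot: [0.482, 0.866, 0.107, 0.076]
force: [0.1, 0.5, 1.2]
grip_width: 0.0185
grip_force: 99.3
```

```bash
python3 -c "
from rect import *
rel()"
```

```text
t15.15 tip in block frame from c0 mm [ -1.3   -0.2  -10.94] axis err deg [0.05 0.03] x az 96.27 F bf [0.6 0.4 1.1] T [-0.09  0.   -0.03] q7 0.02
```

Request:
drive_tool --commands '[[[0, 0, 0, 0, 0, 0.02, 0], [0, 0, 0, 0, 0, 0.04, 0], [0, 0, 0, 0, 0, 0.06, 0], [0, 0, 0, 0, 0, 0.08, 0], [0, 0, 0, 0, 0, 0.08, 0]]]'

```text
time_s: 15.65
eef_pos: [0.5374, 0.1289, 0.1631]
tool_rot: [0.587, 0.799, 0.115, 0.062]
force: [1.0, 0.0, 0.8]
grip_width: 0.0182
grip_force: 99.0
```

```bash
python3 -c "
from rect import *
rel()"
```

```text
t15.65 tip in block frame from c0 mm [ -1.41  -0.23 -11.  ] axis err deg [0.04 0.02] x az 81.95 F bf [ 1.1 -0.4  0.5] T [-0.07 -0.24 -0.06] q7 -0.2
```

Request:
drive_tool --commands '[[[0, 0, 0, 0, 0, 0.02, 0], [0, 0, 0, 0, 0, 0.04, 0], [0, 0, 0, 0, 0, 0.06, 0], [0, 0, 0, 0, 0, 0.08, 0], [0, 0, 0, 0, 0, 0.1, 0], [0, 0, 0, 0, 0, 0.12, 0], [0, 0, 0, 0, 0, 0.14, 0], [0, 0, 0, 0, 0, 0.14, 0]]]'

```text
time_s: 16.45
eef_pos: [0.5374, 0.1288, 0.163]
tool_rot: [0.747, 0.652, 0.126, 0.035]
force: [4.1, -0.0, -2.7]
grip_width: 0.0185
grip_force: 98.5
```

```bash
python3 -c "
from rect import *
rel()"
```

```text
t16.45 tip in block frame from c0 mm [ -1.5   -0.32 -11.1 ] axis err deg [0.03 0.02] x az 56.79 F bf [ 2.8 -1.8 -3.6] T [-0.21 -0.64 -0.14] q7 -0.61
```

Request:
drive_tool --commands '[[[0, 0, 0, 0, 0, 0.02, 0], [0, 0, 0, 0, 0, 0.04, 0], [0, 0, 0, 0, 0, 0.06, 0], [0, 0, 0, 0, 0, 0.08, 0], [0, 0, 0, 0, 0, 0.1, 0], [0, 0, 0, 0, 0, 0.12, 0], [0, 0, 0, 0, 0, 0.13, 0], [0, 0, 0, 0, 0, 0.13, 0], [0, 0, 0, 0, 0, 0.13, 0]]]'

```text
time_s: 17.35
eef_pos: [0.5372, 0.1287, 0.1629]
tool_rot: [0.863, 0.488, 0.13, 0.009]
force: [5.3, -0.6, -5.8]
grip_width: 0.0188
grip_force: 98.0
```

```bash
python3 -c "
from rect import *
rel()"
```

```text
t17.35 tip in block frame from c0 mm [ -1.74  -0.33 -11.13] axis err deg [0.   0.03] x az 33.41 F bf [ 2.8 -2.8 -6.8] T [-0.45 -0.9  -0.17] q7 -0.99
```

Request:
drive_tool --commands '[[[0, 0, 0, 0, 0, -0.01, 0], [0, 0, 0, 0, 0, -0.02, 0], [0, 0, 0, 0, 0, -0.02, 0]]]'

```text
time_s: 17.65
eef_pos: [0.5372, 0.1289, 0.1632]
tool_rot: [0.848, 0.514, 0.13, 0.013]
force: [2.3, -0.9, -1.3]
grip_width: 0.0188
grip_force: 98.7
```

Request:
drive_tool --commands '[[[0, 0, -0.01, 0, 0, 0, 0], [0, 0, -0.02, 0, 0, 0, 0], [0, 0, -0.03, 0, 0, 0, 0], [0, 0, -0.03, 0, 0, 0, 0]]]'

```text
time_s: 18.05
eef_pos: [0.5365, 0.1285, 0.1661]
tool_rot: [0.848, 0.513, 0.13, 0.013]
force: [2.2, -1.1, -1.8]
grip_width: 0.0187
grip_force: 98.8
```

```bash
python3 -c "
from rect import *
rel()"
```

```text
t18.05 tip in block frame from c0 mm [-1.64 -0.24 -7.83] axis err deg [0.02 0.02] x az 36.85 F bf [ 1.  -2.  -2.2] T [-0.36 -0.41 -0.15] q7 -0.93
```

Request:
drive_tool --commands '[[[0, 0, -0.15, 0, 0, 0, 0], [0, 0, -0.4, 0, 0, 0, 0], [0, 0, -0.8, 0, 0, 0, 0], [0, 0, -0.9, 0, 0, 0, 0], [0, 0, -0.9, 0, 0, 0, 0], [0, 0, -0.9, 0, 0, 0, 0]]]'

```text
time_s: 18.65
eef_pos: [0.515, 0.1183, 0.2519]
tool_rot: [0.848, 0.513, 0.129, 0.013]
force: [0.4, -0.0, -2.8]
grip_width: 0.0185
grip_force: 99.1
```

```bash
python3 - <<'E'
from rect import *
rel(); st=telemetry.state(); R0=R.from_quat(st['tool_rot']); R1=R.from_quat([.0731,.9973,0,0]); print(st['eef_pos'],'turn',((R0.inv()*R1).as_rotvec()/np.pi).round(4), 'shift to .588,-.139', (R0.inv().apply(np.array([.5883,-.1388,.24])-st['eef_pos'])*10).round(3))
s=snap('side','s4'); s=snap('scene')
E
```

```text
t18.65 tip in block frame from c0 mm [-2.5  -0.21 81.17] axis err deg [-0.05  0.03] x az 36.85 F bf [-0.4 -0.2 -2.7] T [-0.17  0.41  0.03] q7 -0.81
[0.5150225  0.11828576 0.25190517] turn [ 0.097   0.0023 -0.6031] shift to .588,-.139 [-1.950e+00  1.833e+00 -1.000e-03]
```

Request:
drive_tool --commands '[[[-0.2, 0.2, 0, 0.097, 0.0023, -0.603, 0], [-0.4, 0.4, 0, 0.097, 0.0023, -0.603, 0], [-0.6, 0.6, 0, 0.097, 0.0023, -0.603, 0], [-0.8, 0.8, 0, 0.097, 0.0023, -0.603, 0], [-1, 0.94, 0, 0.097, 0.0023, -0.603, 0], [-1, 0.94, 0, 0.097, 0.0023, -0.603, 0], [-1, 0.94, 0, 0.097, 0.0023, -0.603, 0], [-1, 0.94, 0, 0.097, 0.0023, -0.603, 0], [-1, 0.94, 0, 0.097, 0.0023, -0.603, 0], [-1, 0.94, 0, 0.097, 0.0023, -0.603, 0], [-1, 0.94, 0, 0.097, 0.0023, -0.603, 0], [-1, 0.94, 0, 0.097, 0.0023, -0.603, 0], [-1, 0.94, 0, 0.097, 0.0023, -0.603, 0], [-1, 0.94, 0, 0.097, 0.0023, -0.603, 0], [-1, 0.94, 0, 0.097, 0.0023, -0.603, 0], [-1, 0.94, 0, 0.097, 0.0023, -0.603, 0]]]'

```text
time_s: 20.35
eef_pos: [0.553, -0.0136, 0.2461]
tool_rot: [0.075, 0.997, 0.001, 0.0]
force: [-0.4, -0.2, -2.2]
grip_width: 0.0186
grip_force: 98.9
```

```bash
cat > tgt.py <<'E'
from rect import *
st=telemetry.state(); R0=R.from_quat(st['tool_rot']); R1=R.from_quat([.0731,.9973,0,0]); print(st['time_s'],st['eef_pos'],'q',st['joint_pos'].round(2),'F',st['force'].round(1),'turn',((R0.inv()*R1).as_rotvec()/np.pi).round(4), 'shift', (R0.inv().apply(np.array([.5883,-.1388,.2])-st['eef_pos'])*10).round(3))
E
python3 tgt.py
```

```text
20.35 [ 0.55295226 -0.01359132  0.24614876] q [ 0.36  0.26 -0.53  1.84  0.14  1.09  1.2 ] F [-0.4 -0.2 -2.2] turn [ 0.0003  0.0001 -0.0013] shift [-0.537 -1.185  0.46 ]
```

Request:
drive_tool --commands '[[[-0.2, -0.3, 0, 0, 0, -0.001, 0], [-0.3, -0.6, 0, 0, 0, -0.001, 0], [-0.45, -1, 0.1, 0, 0, -0.001, 0], [-0.45, -1, 0.2, 0, 0, -0.001, 0], [-0.45, -1, 0.2, 0, 0, -0.001, 0]]]'

```text
time_s: 20.85
eef_pos: [0.5821, -0.12, 0.225]
tool_rot: [0.074, 0.997, 0.001, -0.001]
force: [-0.1, 1.0, -2.3]
grip_width: 0.0184
grip_force: 98.9
```

Request:
drive_tool --commands '[[[-0.08, -0.18, 0, 0, 0, 0, 0], [-0.08, -0.18, 0.26, 0, 0, 0, 0], [-0.08, -0.18, 0.26, 0, 0, 0, 0], [-0.08, -0.18, 0.26, 0, 0, 0, 0]]]'

```text
time_s: 21.25
eef_pos: [0.5884, -0.137, 0.2012]
tool_rot: [0.071, 0.997, 0.0, 0.0]
force: [0.5, -0.7, -3.2]
grip_width: 0.0186
grip_force: 98.8
```

```bash
python3 tgt.py
```

```text
21.25 [ 0.58835933 -0.13697262  0.20119626] q [ 0.48  0.38 -0.45  1.78  0.19  1.03  1.39] F [ 0.5 -0.7 -3.2] turn [0.0003 0.0001 0.0011] shift [-0.002 -0.018  0.012]
```

Request:
drive_tool --commands '[[[-0.002, -0.018, 0.15, 0, 0, 0.001, 0], [-0.002, -0.018, 0.3, 0, 0, 0.001, 0], [-0.002, -0.018, 0.36, 0, 0, 0.001, 0], [-0.002, -0.018, 0.36, 0, 0, 0.001, 0]]]'

```text
time_s: 21.65
eef_pos: [0.5877, -0.1394, 0.1634]
tool_rot: [0.073, 0.997, 0.0, -0.001]
force: [-0.4, -0.9, -2.2]
grip_width: 0.0185
grip_force: 98.9
```

```bash
python3 tgt.py
```

```text
21.65 [ 0.58768621 -0.13941563  0.16336604] q [ 0.47  0.42 -0.44  1.81  0.21  0.96  1.37] F [-0.4 -0.9 -2.2] turn [ 0.0003 -0.0003  0.    ] shift [-0.005  0.007 -0.366]
```

Request:
drive_tool --commands '[[[0, 0, 0.05, 0, 0, 0, 0], [0, 0, 0.1, 0, 0, 0, 0], [0, 0, 0.15, 0, 0, 0, 0], [0, 0, 0.15, 0, 0, 0, 0]]]'

```text
time_s: 22.05
eef_pos: [0.5881, -0.1396, 0.149]
tool_rot: [0.073, 0.997, 0.0, 0.0]
force: [-0.3, 1.5, -1.8]
grip_width: 0.0184
grip_force: 98.9
```

```bash
python3 tgt.py
```

```text
22.05 [ 0.58805021 -0.13962792  0.14902318] q [ 0.47  0.43 -0.44  1.82  0.22  0.94  1.36] F [-0.3  1.5 -1.8] turn [ 0.0002  0.     -0.    ] shift [-0.001  0.009 -0.51 ]
```

Request:
drive_tool --commands '[[[0, 0.006, 0.1, 0, 0, 0, 0], [0, 0.006, 0.2, 0, 0, 0, 0], [0, 0.006, 0.3, 0, 0, 0, 0], [0, 0.006, 0.33, 0, 0, 0, 0], [0, 0.006, 0.34, 0, 0, 0, 0], [0, 0.006, 0.34, 0, 0, 0, 0]]]'

```text
time_s: 22.65
eef_pos: [0.5886, -0.139, 0.1157]
tool_rot: [0.073, 0.997, 0.0, 0.0]
force: [0.0, 0.0, -3.1]
grip_width: 0.0187
grip_force: 98.9
```

```bash
python3 tgt.py
```

```text
22.65 [ 0.58859112 -0.13902356  0.11567115] q [ 0.46  0.47 -0.43  1.85  0.25  0.87  1.34] F [ 0.   0.  -3.1] turn [ 0.0002  0.0003 -0.    ] shift [ 0.002  0.002 -0.843]
```

Request:
drive_tool --commands '[[[0, 0, 0.007, 0, 0, 0, 0], [0, 0, 0.014, 0, 0, 0, 0], [0, 0, 0.014, 0, 0, 0, 0], [0, 0, 0.014, 0, 0, 0, 30], [0, 0, 0.014, 0, 0, 0, 50], [0, 0, 0.014, 0, 0, 0, 100], [0, 0, 0.014, 0, 0, 0, 100], [0, 0, 0.014, 0, 0, 0, 100], [0, 0, 0.014, 0, 0, 0, 100], [0, 0, 0.014, 0, 0, 0, 100], [0, 0, 0.014, 0, 0, 0, 100]]]'

```text
time_s: 23.75
eef_pos: [0.5885, -0.139, 0.1143]
tool_rot: [0.073, 0.997, 0.0, 0.001]
force: [-0.0, 0.2, 0.2]
grip_width: 0.0853
grip_force: 0.0
```

Request:
drive_tool --commands '[[[0, 0, -0.1, 0, 0, 0, 100], [0, 0, -0.3, 0, 0, 0, 100], [0, 0, -0.7, 0, 0, 0, 100], [0, 0, -1, 0, 0, 0, 100], [0, 0, -1, 0, 0, 0, 100], [0, 0, -1, 0, 0, 0, 100]]]'

```text
time_s: 24.35
eef_pos: [0.5887, -0.1392, 0.2155]
tool_rot: [0.073, 0.997, -0.0, 0.001]
force: [-0.4, -0.3, -0.9]
grip_width: 0.0858
grip_force: 0.0
```

```bash
python3 - <<'E'
from h import *
st=telemetry.state(); print(st['time_s'],st['eef_pos'],st['force'],st['grip_width'])
for k in('side','scene','wrist'):
    s=snap(k,'e_'+k); P=pts(s); z=P[...,2]; hsv=cv2.cvtColor(s['image'],cv2.COLOR_RGB2HSV)
    red=((hsv[...,0]<8)|(hsv[...,0]>172))&(hsv[...,1]>150)&(hsv[...,2]>60)&(z>.138)&(np.hypot(P[...,0]-.588,P[...,1]+.139)<.09); q=P[red]
    print(k,len(q),np.percentile(q[:,2],[2,50,98]).round(4),cv2.minAreaRect((q[:,:2]*1000).astype(np.float32)))
E
```

```text
24.35 [ 0.58872591 -0.13917455  0.21548533] [-0.44236625 -0.3173094  -0.93529998] 0.08576045953586012
side 190 [0.1387 0.1428 0.1472] ((588.36962890625, -134.63461303710938), (26.874343872070312, 106.57955932617188), 78.15840911865234)
scene 104 [0.1401 0.1421 0.1436] ((591.8695068359375, -137.4700469970703), (14.059131622314453, 102.10702514648438), 81.6347885131836)
wrist 5709 [0.1427 0.1452 0.1467] ((579.8492431640625, -139.3125762939453), (19.285511016845703, 124.88153076171875), 81.88394927978516)
```

View pics/e_scene.png

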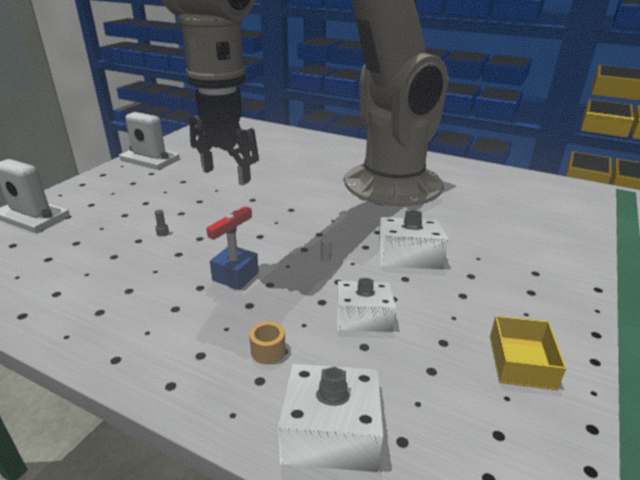

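The scene view shows the key upright in its stand (bar at (230,222), same height as at the start). The gripper is clear at (225,150) and the bystanders haven't moved.

```bash
python3 -c "
from rig import bot
print(bot.job_done())"
```

```text
the job is handed in; nothing more can be done
None
```

The job is handed in, with no verdict shown: the key seated fully in the recess under light force, turned about 92° clockwise (screw about 1.4–1.6 rad after hex play), and stands released in its stand with the bystanders where they were.

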